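# Settle the rocking paperweight flat side down

## Robot

A 7-joint arm with a two-finger parallel gripper is mounted at the origin on the work surface. World frame = base frame: x ahead of the robot, y to its left, z up, the work surface at z = 0. Lengths are in m, angles in rad, forces in N, time in s.
With the tool pointing down it reaches from about 0.4 to 0.85 m from the base axis. Payload 4.5 kg.
Tool frame: the origin (TCP) lies at the very end of the fingers, on their centre line; the grasp point (between the pads) lies 19 mm behind it; z points along the fingers, y is the line along which they close (so a half turn about z gives the same grasp; the last joint's range is limited). The gripper opens to 85 mm and grips with 20 to 120 N. Pads are 22 mm wide; open, the fingers measure 114 mm over their backs; the gripper's body (76 mm by 85 mm) begins 54 mm behind the grasp point. The pads swing forward as they close: fully open they stand 13 mm farther back than shut.
Start: joints at [-1.201, 0.689, -0.195, 1.565, 0.157, 0.902, -0.215], TCP at [0.206, 0.59, 0.231] pointing down, gripper open.
Joint ranges: [-3.01, 3.01], [-0.46, 2.08], [-1.47, 1.51], [0.13, 2.56], [-1, 4.14], [0.04, 2.09], [-2.66, 2.66]. Speed limits (rad/s): [2.57, 2.57, 3.14, 3.14, 3.14, 3.14, 3.14].

## Interface

Orientations are given as a unit quaternion [x, y, z, w].
In Python, from plant import robot gives the robot as it stands.
- The arm moves only by the tool arm_command, never from a script. Its argument "moves" is one flat list of numbers, 6 for each row, row after row: the shift along the tool's x, y, z each as a share of 300 mm, from -1 to 1, then the turn, a rotation vector about the tool's x, y, z each as a share of 180 degrees, from -1 to 1. In form: [tx, ty, tz, wx, wy, wz, tx, ty, tz, wx, wy, wz, ...]. A call has 1 to 5 rows; each row shifts and turns the commanded pose from where the row before left it, along the tool's axes as they then stand; what a row does not reach is not made up. A row lasts 1/12 s, in which the tool goes at most 41.7 mm and 7.16 degrees, less where a joint would pass 70% of its speed; a pose out of reach is approached as far as the arm can. A call with a number of a shift or a turn outside -1 to 1 is refused whole. A call with a gripper value outside its range is refused whole. "jaw" is the opening, from -1 (shut) to 1 (fully open), so that 0 is half open, set as the call begins (left out, the last holds). The fingers move at their own pace and stop on an object; "newtons" is the grip in N (left out, the last holds). Time passes only in rows, so rows that do not move let the fingers close. It gives the time, the measured TCP pose, the force, the opening and the grip force at its end, in the units of the state.
- robot.state(): the state, without advancing time (a new reading comes with each control period).
- robot.get_image(name): name is "scene" or "top"; returns a dict with "frame" (400x640x3 uint8, red, green, blue), "K" (3x3 intrinsics, pixels), "distortion" ([k1, k2, p1, p2, k3] as OpenCV has them; the pictures are not rectified), "xyz" and "rotation" of the camera in the world. Camera axes: x right, y down, z forward; pixel columns grow to the right and rows downward; lengths in m; the calibration is good to about 2 mm. A picture is of the moment at which its call begins. There is no depth.
- robot.job_done(): hands the job in; it is judged then, once.
Trained networks look in a picture, given as the dict that the camera call returned (one of the last four; its "shot" number tells which), for a name from the list of things; names that differ only in an ending like _2 or _b are one class to them, and where a whole thing is asked for, a point or a joint stands for the part that bears it (a point fixed in the world has none). Each returns a list of dicts, best first, with "confidence" (0 to 1); they miss things now and then, are a little off and sometimes report something else, mostly with a low value. They report only what shows in the picture. A call takes as long as a camera call. They do not tell look-alikes from the thing itself.
- robot.boxes_of(target, picture): "location" ([column, row] in pixels, amid what is visible of it).
- robot.regions_of(target, picture): "pixels" (400x640 bool, what is visible of it) and "location" ([column, row] in pixels, amid what is visible of it).
- robot.landmark_of(target, picture): "location" ([column, row] in pixels: a listed point, or the origin of a listed thing).
The state is a dict: "clock": time; "joint_positions": joint angles; "qd": joint speeds; "joint_torque": joint torques, N m; "tool_pos": TCP position; "eef_rot": TCP orientation; "contact_force": force on the tool from outside, world axes, zero at the start; "wrist_torque": the same for the moment, N m; "width": opening from 0.0 (shut) to 1.0 (fully open); "grip_force": force on a finger pad.
Only numpy, scipy, OpenCV 4.12 (cv2) and the standard library are available. Lean on these libraries where they do the work, as an engineer would, in place of code of your own. Each camera call takes 0.05 s, during which the arm holds its last target. There are 200 camera calls.

## Task

The stone paperweight with the half-round back has been left on its back on the writing board, where it rocks at the slightest touch. Take hold of it and steady it, then turn it over and lay it gently, flat side down, on the sheet's free corner beside the board's rail, at the end away from the long wooden bar, with its long side snug along the rail. Do not let it drop or topple over, do not ram it against board or rail, and leave the other things where they are.

Things in the scene. Friction and masses are not known exactly. Their poses are not given: they have to be found in the camera images.
- board: Fixed plywood writing board, 290 mm (its x) by 460 mm (its y), 12 mm thick, with a paper sheet fixed on it from x = -106 to +118 and y = -150 to +190 mm. Origin: centre of its underside, on the table; x away from the robot, y to its left, z up. A wooden rail runs along the whole far edge: inner face at x = +120 mm, 25 mm wide, top 26 mm above the table (14 mm above the board).
- corner (a point): The weight's place: a point on the board's top surface near the sheet's far right corner (board x = +96, y = -100 mm), 24 mm from the rail. The weight's centre belongs above it, within 35 mm along the rail. Axes as the board's.
- weight_center (a point): Centre of the loose dark stone weight, half-way up; same axes as weight. The flat face is 19 mm from it towards -z, the crown of the round back 19 mm towards +z, the flanks 24 mm to either side along y, the flat ends 32 mm along x. When the weight lies flat side down on the board this point is 31 mm above the table; when it stands on an end, 44 mm.
- weight: The same weight, 0.2 to 0.35 kg, D-shaped section: 64 mm long (x), 48 wide (y), 38 high (z). Origin: centre of the flat face; z points to the round back. Straight flanks for 14 mm, then a half-cylinder of radius 24 mm. Starts flat face up on its round back, free to rock and roll about its length at a touch; it rolls back to that unless turned over by more than about 125 degrees. It stands stably on either end.
- bar: Loose dark wooden bar 200 x 30 x 18 mm lying along the sheet's left edge, origin under its centre, x along it. Leave it alone.
- seal: Loose upright stone seal 24 x 24 x 50 mm near the board's near right corner, origin under its centre. Leave it alone.
- inkstone: Round dark inkstone, 120 mm across, 28 mm high, on the table to the right; origin under its centre. Leave it alone.
- inklid: Its lid, a dark disc 100 mm across, 12 mm high, to the right; origin under its centre. Leave it alone.
- washer: White and blue porcelain brush washer, 158 mm across, 65 mm high, to the left; origin under its centre. Leave it alone.
- dish: Amber glass dish, 90 mm across, 40 mm high, to the left; origin under its centre. Leave it alone.
- rest: Ochre brush rest with five humps, 90 x 26 x 41 mm, near left of the board; origin under its centre. Leave it alone.
- ink: Black ink bottle, 52 mm across, 110 mm high, near right of the board; origin under its centre. Leave it alone.
Not all that is in view belongs to the job. Of the things like the weight, leave any that is turquoise; of the rest the smaller one is meant.

How it is judged:
By the outcome, as a careful person would: the job done as asked, in the order asked, and still so for the second after the job is handed in, with the robot touching nothing.
It also fails if it takes over 72 s, if anything falls off the work surface, if the arm or the gripper's body presses on something with over 40 N, if the wrist force passes 120 N, or if a joint passes its speed limit or range.

## Working session

There is one attempt and no reset: what is moved stays moved. The work goes in short steps, Python scripts to look and compute and a tool call to move; the robot and the scene stay as the last step left them, time stands still between calls to the robot, and variables do not carry over. Pictures are saved under pics/ and viewed, at most 10 in all, crops included, and the job is handed in when it is done.

Besides the shell and the picture viewer there is one more tool, called after "Emit:" by a JSON object that holds its "api" and its "payload", one argument or row to a line. arm_command: Moves the arm, as the interface text tells. Its arguments: {"type":"object","properties":{"moves":{"type":"array","items":{"type":"number"}},"jaw":{"type":"number"},"newtons":{"type":"number"}},"required":["moves"]}

```bash
mkdir -p pics; ls
python3 - <<'E'
from plant import robot
import cv2,numpy as np
s=robot.state(); print(s)
for n in ("scene","top"):
    p=robot.get_image(n); cv2.imwrite(f"pics/{n}0.png",p["frame"][:,:,::-1])
    print(n,p["K"],p["distortion"],p["xyz"],p["rotation"],p["shot"])
    for t in ("weight","board","bar","seal","ink"):
        for f in (robot.landmark_of,robot.boxes_of):
            print(t,[(np.round(d["location"]).tolist(),round(d["confidence"],2)) for d in f(t,p)])
E
```

```text
pics
{'clock': 0.0, 'joint_positions': array([-1.20123268,  0.69002333, -0.19451485,  1.56638413,  0.15728823,
        0.90249771, -0.2151082 ]), 'qd': array([ 0.00195492,  0.00093915, -0.0012522 ,  0.00165541, -0.00042695,
        0.00153514,  0.00055625]), 'joint_torque': array([ 1.53200699e-04, -5.39604914e+01, -1.26661476e+00, -1.58547467e+01,
        9.05302906e-03,  9.55069409e-03,  4.62573297e-06]), 'tool_pos': array([0.20575478, 0.5894459 , 0.23044884]), 'eef_rot': array([ 1.67057524e-01,  9.85946682e-01, -9.55805867e-04, -9.73333048e-05]), 'contact_force': array([0.00775245, 0.80658328, 0.54425453]), 'wrist_torque': array([ 0.03756329,  0.00413627, -0.00018235]), 'grip_force': 0.0, 'width': 0.9980068334110952}
scene [[447.45381885   0.         323.25930486]
 [  0.         447.45381885 201.1226371 ]
 [  0.           0.           1.        ]] [0.03183989 0.         0.         0.         0.        ] [1.27380446 0.10899865 1.18980932] [ 0.62618721  0.72310643 -0.22307064 -0.18773961] 1
weight [([346.0, 274.0], 0.81), ([270.0, 263.0], 0.77), ([309.0, 198.0], 0.66)]
weight [([349.
[... 380 characters left out ...]
97.0, 156.0], 0.56)]
top [[372.82623266   0.         312.99854837]
 [  0.         372.82623266 198.92948614]
 [  0.           0.           1.        ]] [-0.02284305  0.          0.          0.          0.        ] [ 0.36028005 -0.01530611  1.2593047 ] [ 0.70614866 -0.7033328   0.05510915 -0.06033259] 2
weight [([352.0, 150.0], 0.84), ([328.0, 214.0], 0.79), ([286.0, 151.0], 0.67)]
weight [([351.0, 148.0], 0.87), ([328.0, 217.0], 0.68)]
board [([323.0, 218.0], 0.96)]
board [([326.0, 220.0], 0.64)]
bar [([273.0, 219.0], 0.92)]
bar [([274.0, 218.0], 0.81)]
seal [([211.0, 264.0], 0.59), ([380.0, 250.0], 0.49)]
seal [([382.0, 254.0], 0.5)]
ink [([445.0, 252.0], 0.74)]
ink [([446.0, 254.0], 0.67)]
```

View pics/scene0.png

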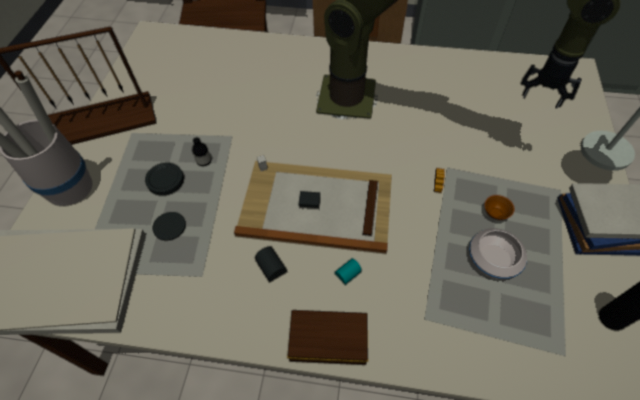

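View pics/top0.png

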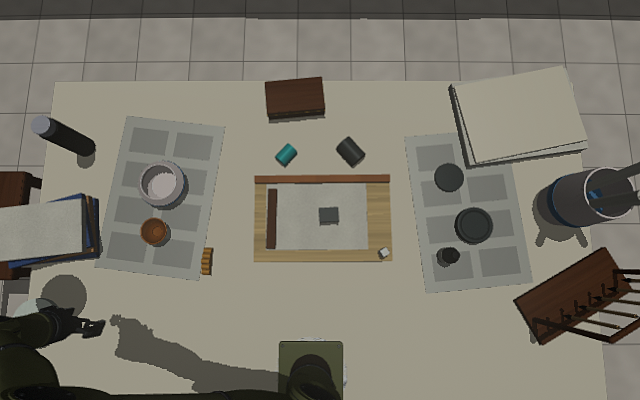

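Scene view: the board is centred at about (315,206). The small dark weight is on the sheet at (309,199), the larger dark one at (270,263) and the turquoise one at (348,271), both beyond the rail. Top view: the weight is at (329,216), the rail runs along row 179, the bar is at (272,219) and the seal at (383,253).

```bash
cat > h.py <<'E'
from plant import robot
import cv2,numpy as np
from scipy.spatial.transform import Rotation as R
def ray(p,uv):
    n=cv2.undistortPoints(np.array([[uv]],float),p["K"],np.array(p["distortion"]))[0,0]
    d=R.from_quat(p["rotation"]).apply([n[0],n[1],1]); return np.array(p["xyz"]),d/np.linalg.norm(d)
def onz(p,uv,z):
    o,d=ray(p,uv); return o+d*(z-o[2])/d[2]
def proj(p,X):
    Rm=R.from_quat(p["rotation"]).inv().as_matrix()
    return cv2.projectPoints(np.atleast_2d(np.array(X,float)),cv2.Rodrigues(Rm)[0],-Rm@np.array(p["xyz"]),p["K"],np.array(p["distortion"]))[0][:,0]
def tri(ps,uvs):
    A=np.zeros((3,3));b=np.zeros(3)
    for p,u in zip(ps,uvs):
        o,d=ray(p,u);M=np.eye(3)-np.outer(d,d);A+=M;b+=M@o
    return np.linalg.solve(A,b)
def near(L,uv,r=20):
    L=[d for d in L if np.hypot(*(np.array(d["location"])-uv))<r]
    return L[0] if L else None
E
cat > m.py <<'E'
from h import *
S=robot.get_image("scene");T=robot.get_image("top")
np.set_printoptions(precision=4,suppress=True)
for t,a,b in (("weight",(309,199),(329,216)),("weight_center",(309,199),(329,216)),("board",(315,206),(323,219)),("bar",(370,208),(272,219)),("seal",(263,164),(383,253)),("corner",(270,220),(345,190))):
    x=near(robot.landmark_of(t,S),a,40);y=near(robot.landmark_of(t,T),b,40)
    if x and y: print(t,tri([S,T],[x["location"],y["location"]]),x["location"],y["location"],x["confidence"],y["confidence"])
    else: print(t,x,y)
for n,p,w,bd in (("scene",S,(309,199),(315,206)),("top",T,(329,216),(323,219))):
    for t,u,z in (("weight",w,.05),("board",bd,.012)):
        d=near(robot.regions_of(t,p),u,25)
        if not d: print(n,t,None);continue
        m=d["pixels"]
        c=max(cv2.findContours(m.astype(np.uint8),0,1)[0],key=len)[:,0]
        P=np.array([onz(p,q,z)[:2] for q in c.astype(float)])
        r=cv2.minAreaRect((P*1e3).astype(np.float32)); print(n,t,m.sum(),r, "px rect",cv2.boundingRect(c))
f=cv2.resize(T["frame"][165:275,240:400],None,fx=5,fy=5,interpolation=2)
cv2.imwrite("pics/t1.png",f[:,:,::-1])
f=cv2.resize(S["frame"][150:260,230:400],None,fx=4.7,fy=4.7,interpolation=2)
cv2.imwrite("pics/s1.png",f[:,:,::-1])
E
python3 m.py
```

```text
weight [ 0.5138 -0.054   0.047 ] [307.3, 199.1] [325.4, 213.3] 0.78 0.83
weight_center [ 0.506  -0.0523  0.0422] [310.6, 198.0] [327.0, 215.5] 0.68 0.63
board [ 0.5093 -0.04    0.0016] [313.5, 206.5] [321.9, 216.1] 0.75 0.64
bar [0.4986 0.128  0.0151] [368.5, 207.6] [273.4, 218.4] 0.82 0.95
seal [ 0.3864 -0.2329  0.0321] [262.8, 163.8] [382.6, 252.5] 0.62 0.46
corner [ 0.6001 -0.1311  0.0256] [282.6, 223.6] [352.4, 188.1] 0.96 0.73
scene weight 340 ((517.2455444335938, -54.18763732910156), (60.54718780517578, 65.23726654052734), 3.6790738105773926) px rect (299, 191, 22, 18)
scene board 10451 ((506.40850830078125, -37.51292419433594), (296.1576232910156, 464.3558044433594), 0.7128257751464844) px rect (234, 162, 158, 93)
top weight 305 ((508.7945861816406, -55.16610336303711), (52.66607666015625, 64.61257934570312), 4.328190803527832) px rect (318, 206, 21, 17)
top board 10884 ((505.4666748046875, -36.57389831542969), (294.515625, 460.80438232421875), 0.25220856070518494) px rect (254, 174, 139, 88)
```

View pics/t1.png

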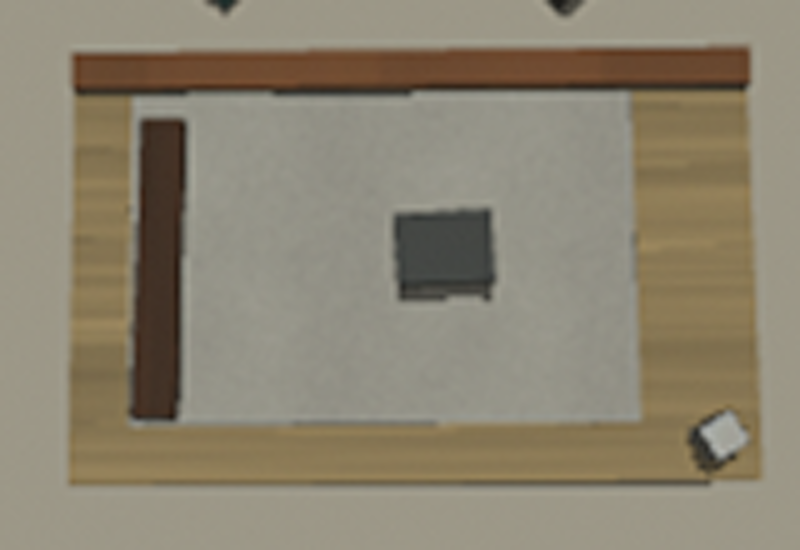

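The crop shows the weight's flat top face with corners (395,212), (490,208), (494,283), (399,287). The rail's inner edge runs from (75,92) to (748,86), with the sheet, bar and seal as described. I'll turn these into world positions.

Run:
```python
from h import *
np.set_printoptions(precision=4,suppress=True)
T=robot.get_image("top")
g=lambda c:((np.array(c,float)+.5)/5-.5)+[240,165]
F=np.array([onz(T,g(c),.05) for c in ((395,212),(490,208),(494,283),(399,287))])
print("flat",F[:,:2],F.mean(0)); 
for a,b in ((0,1),(3,2),(0,3),(1,2)):
    d=F[b]-F[a];print(np.hypot(*d[:2]),np.degrees(np.arctan2(d[1],d[0])))
for c,z in (((75,92),.026),((748,86),.026),((75,52),.026),((748,47),.026),((70,484),.012),((760,478),.012),((635,92),.012),((640,422),.012),((132,422),.012),((720,435),.062)):
    print(c,onz(T,g(c),z)[:2])
```

```text
flat [[ 0.533  -0.0244]
 [ 0.5358 -0.0866]
 [ 0.4865 -0.0889]
 [ 0.4837 -0.0271]] [ 0.5097 -0.0567  0.05  ]
0.06229663855377246 -87.36301096618035
0.0618914226316389 -87.36682955064728
0.04936375316413907 -176.85361028300667
0.04936593854427703 -177.3239470182057
(75, 92) [0.6176 0.1921]
(748, 86) [ 0.6232 -0.2628]
(75, 52) [0.6453 0.1929]
(748, 47) [ 0.6502 -0.2635]
(70, 484) [0.3559 0.1899]
(760, 478) [ 0.3618 -0.2661]
(635, 92) [ 0.6217 -0.1883]
(640, 422) [ 0.3983 -0.1875]
(132, 422) [0.3968 0.1498]
(720, 435) [ 0.3887 -0.2313]
```

View pics/s1.png

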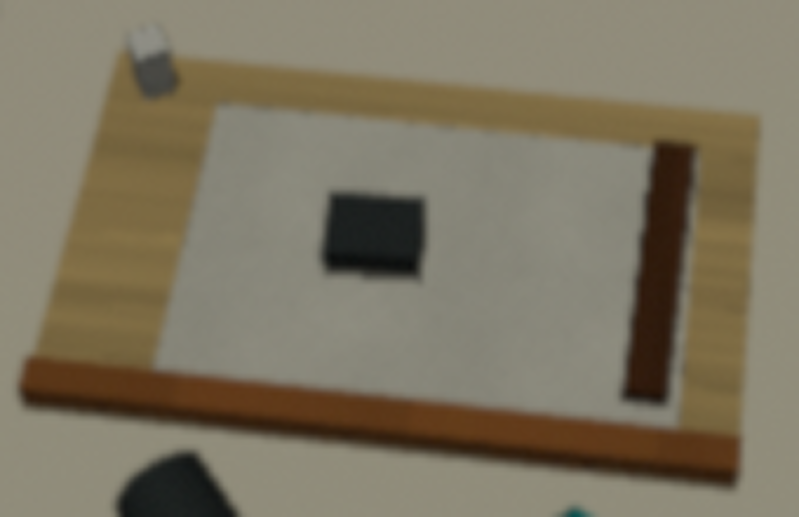

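The scene crop shows the flat face at (326-424,195-262), squared to the board to within a few degrees, which agrees with the top view. The weight is at about (0.510,-0.057) with its long axis about 2.6° off world y, and the board yaw is about 0.7°. First I move over it at height.

Emit:
{"api": "arm_command", "payload": {
  "moves": [-0.083,-0.086,-0.004,0,0,0,-0.083,-0.086,-0.004,0,0,0,-0.083,-0.086,-0.004,0,0,0,-0.083,-0.086,-0.004,0,0,0,-0.083,-0.086,-0.004,0,0,0],
  "jaw": 1
}}

```text
clock: 2.47
tool_pos: [0.2815, 0.4258, 0.2375]
eef_rot: [0.167, 0.986, 0.0, 0.0]
contact_force: [0.2, 0.1, -0.3]
width: 1.0
grip_force: 0.0
```

Emit:
{"api": "arm_command", "payload": {
  "moves": [-0.083,-0.086,-0.004,0,0,0,-0.083,-0.086,-0.004,0,0,0,-0.083,-0.086,-0.004,0,0,0,-0.083,-0.086,-0.004,0,0,0,-0.083,-0.086,-0.004,0,0,0]
}}

```text
clock: 2.88
tool_pos: [0.3566, 0.263, 0.2436]
eef_rot: [0.167, 0.986, 0.0, 0.0]
contact_force: [0.2, 0.9, 1.0]
width: 1.002
grip_force: 0.0
```

Emit:
{"api": "arm_command", "payload": {
  "moves": [-0.083,-0.086,-0.004,0,0,0,-0.083,-0.086,-0.004,0,0,0,-0.083,-0.086,-0.004,0,0,0,-0.083,-0.086,-0.004,0,0,0,-0.083,-0.086,-0.004,0,0,0]
}}

```text
clock: 3.3
tool_pos: [0.4317, 0.1001, 0.2496]
eef_rot: [0.167, 0.986, 0.0, 0.0]
contact_force: [1.2, 0.6, 0.1]
width: 1.001
grip_force: 0.0
```

Emit:
{"api": "arm_command", "payload": {
  "moves": [-0.083,-0.086,-0.004,0,0,0,-0.083,-0.086,-0.004,0,0,0,-0.083,-0.086,-0.004,0,0,0,-0.083,-0.086,-0.004,0,0,0,-0.083,-0.086,-0.004,0,0,0]
}}

```text
clock: 3.72
tool_pos: [0.5067, -0.063, 0.2556]
eef_rot: [0.167, 0.986, 0.0, 0.0]
contact_force: [0.8, 0.6, -0.9]
width: 0.998
grip_force: 0.0
```

Emit:
{"api": "arm_command", "payload": {
  "moves": [0,0,0,0,0,0.035,0,0,0,0,0,0.035,0,0,0,0,0,0.035,0,0,0,0,0,0.035,0,0,0,0,0,0.035]
}}

```text
clock: 4.13
tool_pos: [0.5062, -0.0612, 0.2554]
eef_rot: [0.431, 0.902, 0.0, 0.0]
contact_force: [-0.1, -0.5, -1.3]
width: 1.001
grip_force: 0.0
```

Emit:
{"api": "arm_command", "payload": {
  "moves": [0,0,0,0,0,0.035,0,0,0,0,0,0.035,0,0,0,0,0,0.035,0,0,0,0,0,0.035,0,0,0,0,0,0.035]
}}

```text
clock: 4.55
tool_pos: [0.5062, -0.0611, 0.2554]
eef_rot: [0.66, 0.752, 0.0, 0.0]
contact_force: [-0.2, 0.7, -0.4]
width: 1.005
grip_force: 0.0
```

```bash
cat >> h.py <<'E'
np.set_printoptions(precision=4,suppress=True)
def st():
    s=robot.state(); q=R.from_quat(s["eef_rot"])
    print("t%.2f"%s["clock"],s["tool_pos"],"j",s["joint_positions"],"F",s["contact_force"],"w %.3f g %.1f"%(s["width"],s["grip_force"])); print(" x,y,z rows",q.as_matrix().T.round(3).tolist())
    return s["tool_pos"],q
def plan(P,Q):
    "tool-frame shift (share) then turn (share) from the present pose to P,Q"
    p,q=st(); print("shift",q.inv().apply(np.array(P)-p)/.3,"turn",(q.inv()*Q).as_rotvec()/np.pi,"shift after turn",Q.inv().apply(np.array(P)-p)/.3)
def pose(yaw,tilt):
    "closing line at yaw deg from world x; body leaning tilt deg towards right (-y)"
    y=np.array([np.cos(np.radians(yaw)),np.sin(np.radians(yaw)),0]);l=np.array([-y[1],y[0],0])
    a=np.radians(tilt);z=np.sin(a)*l-np.cos(a)*np.array([0,0,1]);return R.from_matrix(np.array([np.cross(y,z),y,z]).T)
E
python3 - <<'E'
from h import *
S=robot.get_image("scene")
plan([.51,-.057,.2],pose(2.64,45))
plan([.51,-.057,.2],pose(182.64,-45))
E
```

```text
t4.60 [ 0.5062 -0.0609  0.2554] j [-0.0131  0.5049  0.0659  1.887  -0.0469  0.7509  0.2046] F [-0.2843  0.0917 -0.831 ] w 1.001 g 0.0
 x,y,z rows [[-0.125, 0.992, 0.0], [0.992, 0.125, 0.0], [0.0, 0.0, -1.0]]
shift [0.0114 0.0141 0.1846] turn [-0.0099  0.2498  0.0241] shift after turn [-0.1217  0.0132  0.1394]
t4.60 [ 0.5062 -0.0609  0.2554] j [-0.0131  0.5049  0.0659  1.887  -0.0469  0.7509  0.2046] F [-0.2843  0.0917 -0.831 ] w 1.001 g 0.0
 x,y,z rows [[-0.125, 0.992, 0.0], [0.992, 0.125, 0.0], [0.0, 0.0, -1.0]]
shift [0.0114 0.0141 0.1846] turn [-0.3736 -0.0147 -0.9021] shift after turn [ 0.1217 -0.0132  0.1394]
```

Emit:
{"api": "arm_command", "payload": {
  "moves": [0,0,0,0,0,0.024,0,0,0,0,0.036,0,0,0,0,0,0.036,0,0,0,0,0,0.036,0,0,0,0,0,0.036,0]
}}

```text
clock: 5.02
tool_pos: [0.507, -0.0612, 0.2565]
eef_rot: [0.666, 0.71, 0.157, -0.164]
contact_force: [0.1, -0.2, -1.2]
width: 0.996
grip_force: 0.0
```

Emit:
{"api": "arm_command", "payload": {
  "moves": [0,0,0,0,0.036,0,0,0,0,0,0.036,0,0,0,0,0,0.034,0,0,0,0,0,0.036,0,0,0,0,0,0.036,0]
}}

```text
clock: 5.43
tool_pos: [0.5067, -0.0626, 0.2557]
eef_rot: [0.599, 0.637, 0.335, -0.353]
contact_force: [0.4, 0.7, -0.4]
width: 1.002
grip_force: 0.0
```

Emit:
{"api": "arm_command", "payload": {
  "moves": [0,0,0,0,0.036,0,0,0,0,0,0.031,0,0,0,0,0,0,0]
}}

```text
clock: 5.68
tool_pos: [0.5049, -0.0641, 0.2504]
eef_rot: [0.563, 0.593, 0.394, -0.42]
contact_force: [-0.0, -1.5, -1.2]
width: 1.0
grip_force: 0.0
```

Run:
```python
from h import *
S=robot.get_image("scene")
plan([.51,-.057,.2],pose(2.64,45))
```

```text
t5.73 [ 0.5055 -0.0627  0.2526] j [ 0.7756  1.0054 -0.4252  1.614  -0.6754  1.3532  0.8952] F [-0.1607  0.6083  0.7605] w 0.996 g 0.0
 x,y,z rows [[-0.017, 0.34, 0.94], [0.998, 0.058, -0.003], [-0.055, 0.938, -0.341]]
shift [-0.1585  0.0165  0.0769] turn [-0.0036 -0.1393  0.0012] shift after turn [-0.1109  0.0159  0.1369]
```

Emit:
{"api": "arm_command", "payload": {
  "moves": [0,0,0,-0.001,-0.035,0,0,0,0,-0.001,-0.035,0,0,0,0,-0.001,-0.035,0,0,0,0,0,-0.034,0.001,0,0,0,0,0,0]
}}

```text
clock: 6.15
tool_pos: [0.5076, -0.0563, 0.2613]
eef_rot: [0.633, 0.675, 0.265, -0.272]
contact_force: [-1.2, 1.6, 1.0]
width: 1.001
grip_force: 0.0
```

Run:
```python
from h import *
T=robot.get_image("scene")
plan([.509,-.0405,.11],pose(2.64,45))
```

```text
t6.20 [ 0.507  -0.058   0.2593] j [ 0.6162  0.748  -0.3131  1.7205 -0.5636  1.1094  0.7711] F [ 0.1235 -0.2733 -0.2192] w 1.002 g 0.0
 x,y,z rows [[-0.047, 0.707, 0.705], [0.998, 0.057, 0.01], [-0.033, 0.704, -0.709]]
shift [-0.3102  0.0049  0.3937] turn [-0.0001  0.0008  0.0047] shift after turn [-0.3111  0.0093  0.3929]
```

Emit:
{"api": "arm_command", "payload": {
  "moves": [-0.062,0.002,0.079,0,0,0.005,-0.062,0.002,0.079,0,0,0,-0.062,0.002,0.079,0,0,0,-0.062,0.002,0.079,0,0,0,-0.062,0.001,0.077,0,0,0]
}}

```text
clock: 6.62
tool_pos: [0.5069, -0.0439, 0.1042]
eef_rot: [0.642, 0.664, 0.263, -0.279]
contact_force: [-0.1, -0.7, 1.5]
width: 1.005
grip_force: 0.0
```

Emit:
{"api": "arm_command", "payload": {
  "moves": [0,0,0,0,0,0,0,0,0,0,0,0]
}}

```text
clock: 6.78
tool_pos: [0.5061, -0.0435, 0.1053]
eef_rot: [0.642, 0.664, 0.262, -0.281]
contact_force: [1.3, -0.0, -0.0]
width: 0.998
grip_force: 0.0
```

Run:
```python
from h import *
T=robot.get_image("scene")
plan([.509,-.0405,.028],pose(2.64,45))
```

```text
t6.83 [ 0.5072 -0.0438  0.1066] j [ 0.6057  0.9876 -0.3324  1.797  -0.5973  0.835   0.91  ] F [ 0.3103 -0.6276  0.7311] w 1.002 g 0.0
 x,y,z rows [[-0.02, 0.706, 0.708], [0.999, 0.038, -0.009], [-0.033, 0.707, -0.706]]
shift [-0.1779  0.0088  0.1924] turn [-0.0002 -0.0005 -0.0038] shift after turn [-0.1776  0.0065  0.1927]
```

Emit:
{"api": "arm_command", "payload": {
  "moves": [-0.036,0.002,0.039,0,0,-0.002,-0.036,0.002,0.039,0,0,0,-0.036,0.002,0.039,0,0,0,-0.035,0.001,0.038,0,0,0,-0.035,0.001,0.038,0,0,0]
}}

```text
clock: 7.25
tool_pos: [0.5106, -0.0412, 0.0289]
eef_rot: [0.64, 0.667, 0.264, -0.276]
contact_force: [-0.9, 0.3, 1.1]
width: 1.002
grip_force: 0.0
```

Emit:
{"api": "arm_command", "payload": {
  "moves": [0,0,0,0,0,0,0,0,0,0,0,0]
}}

```text
clock: 7.42
tool_pos: [0.5097, -0.0407, 0.0288]
eef_rot: [0.64, 0.667, 0.264, -0.277]
contact_force: [0.1, 0.2, 1.2]
width: 0.998
grip_force: 0.0
```

Run:
```python
from h import *
S=robot.get_image("scene")
T=robot.get_image("top")
plan([.509,-.0405,.028],pose(2.64,45))
a=cv2.resize(T["frame"][165:275,250:400],None,fx=4,fy=4,interpolation=2)
b=cv2.resize(S["frame"][150:260,240:390],None,fx=4,fy=4,interpolation=2)
cv2.imwrite("pics/g1.png",np.hstack([a,b])[:,:,::-1][:, :1200]) if 0 else cv2.imwrite("pics/g1.png",cv2.resize(np.hstack([a,b]),(800,293))[:,:,::-1])
```

```text
t7.52 [ 0.51   -0.0407  0.0292] j [ 0.606   1.1236 -0.3446  1.7782 -0.5998  0.7296  0.9808] F [-0.1077  0.3667  1.215 ] w 1.000 g 0.0
 x,y,z rows [[-0.029, 0.707, 0.707], [0.999, 0.043, -0.002], [-0.032, 0.706, -0.707]]
shift [-0.0023 -0.0033  0.0033] turn [ 0.0003  0.0002 -0.0012] shift after turn [-0.0023 -0.0033  0.0033]
```

View pics/g1.png

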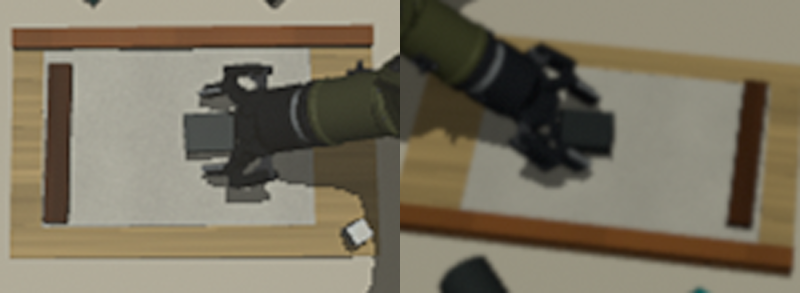

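The gripper straddles the weight, with pads either side at its middle (top-view half, about (210,135)) and clear of the board. I'll close on it.

Emit:
{"api": "arm_command", "payload": {
  "moves": [0,0,0,0,0,0,0,0,0,0,0,0,0,0,0,0,0,0,0,0,0,0,0,0,0,0,0,0,0,0],
  "jaw": 0.2,
  "newtons": 25
}}

```text
clock: 7.93
tool_pos: [0.509, -0.0402, 0.0276]
eef_rot: [0.64, 0.667, 0.263, -0.278]
contact_force: [-0.0, 0.0, -0.3]
width: 0.597
grip_force: 0.0
```

Emit:
{"api": "arm_command", "payload": {
  "moves": [0,0,0,0,0,0,0,0,0,0,0,0,0,0,0,0,0,0,0,0,0,0,0,0,0,0,0,0,0,0],
  "jaw": -1,
  "newtons": 25
}}

```text
clock: 8.35
tool_pos: [0.5088, -0.0402, 0.0276]
eef_rot: [0.64, 0.667, 0.263, -0.278]
contact_force: [-1.6, -2.9, 3.9]
width: 0.558
grip_force: 25.7
```

Emit:
{"api": "arm_command", "payload": {
  "moves": [0,0,0,0,0,0,0,0,0,0,0,0,0,0,0,0,0,0,0,0,0,0,0,0,0,0,0,0,0,0],
  "newtons": 60
}}

```text
clock: 8.77
tool_pos: [0.5088, -0.0403, 0.0278]
eef_rot: [0.64, 0.667, 0.263, -0.278]
contact_force: [-1.6, -2.9, 4.9]
width: 0.55
grip_force: 60.7
```

Run:
```python
from h import *
T=robot.get_image("top")
st()
a=cv2.resize(T["frame"][185:245,290:380],None,fx=6,fy=6,interpolation=2)
cv2.imwrite("pics/g2.png",a[:,:,::-1])
```

```text
t8.82 [ 0.5088 -0.0403  0.0278] j [ 0.606   1.1263 -0.3441  1.7791 -0.5996  0.729   0.9811] F [-1.3139 -1.7709  5.01  ] w 0.556 g 60.7
 x,y,z rows [[-0.027, 0.706, 0.707], [0.999, 0.043, -0.004], [-0.034, 0.707, -0.707]]
```

View pics/g2.png

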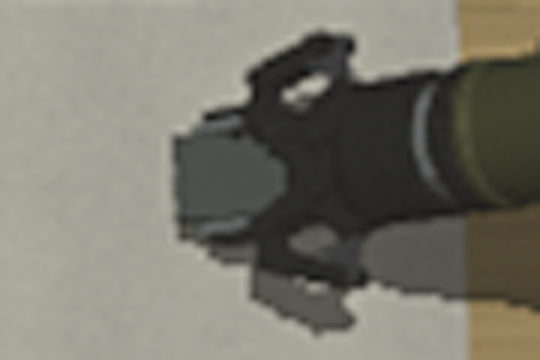

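Firmly held at 47 mm opening and 60 N, pads near mid-length. I lift it and turn 90° about the closing line.

Emit:
{"api": "arm_command", "payload": {
  "moves": [0.01,0,-0.01,0,0,0,0.03,0,-0.03,0,0,0,0.06,0,-0.06,0,0,0,0.07,0,-0.07,0,0,0,0.08,0,-0.08,0,0,0]
}}

```text
clock: 9.23
tool_pos: [0.5087, -0.0401, 0.1341]
eef_rot: [0.64, 0.666, 0.263, -0.278]
contact_force: [1.3, 0.8, -3.1]
width: 0.555
grip_force: 62.2
```

Emit:
{"api": "arm_command", "payload": {
  "moves": [0,0,0,0,-0.033,0,0,0,0,0,-0.033,0,0,0,0,0,-0.033,0,0,0,0,0,-0.033,0,0,0,0,0,-0.033,0]
}}

```text
clock: 9.65
tool_pos: [0.5096, -0.0402, 0.135]
eef_rot: [0.686, 0.716, 0.09, -0.095]
contact_force: [0.0, 0.4, -4.2]
width: 0.547
grip_force: 62.1
```

Emit:
{"api": "arm_command", "payload": {
  "moves": [0,0,0,0,-0.033,0,0,0,0,0,-0.033,0,0,0,0,0,-0.033,0,0,0,0,0,-0.033,0,0,0,0,0,-0.033,0]
}}

```text
clock: 10.07
tool_pos: [0.5094, -0.0387, 0.1348]
eef_rot: [0.686, 0.717, -0.088, 0.091]
contact_force: [0.0, 0.1, -4.5]
width: 0.552
grip_force: 62.1
```

Emit:
{"api": "arm_command", "payload": {
  "moves": [0,0,0,0,-0.033,0,0,0,0,0,-0.033,0,0,0,0,0,-0.033,0,0,0,0,0,-0.033,0,0,0,0,0,-0.033,0]
}}

```text
clock: 10.48
tool_pos: [0.5094, -0.0375, 0.1333]
eef_rot: [0.64, 0.67, -0.261, 0.271]
contact_force: [-1.3, -0.5, -4.0]
width: 0.553
grip_force: 62.2
```

Run:
```python
from h import *
T=robot.get_image("scene")
plan([.50,-.033,.05],pose(0.7,-45))
```

```text
t10.53 [ 0.5086 -0.0337  0.1273] j [-0.9375  1.1442  0.9072  1.9896 -0.1293  0.5042 -0.1498] F [-1.734   5.158  -8.8666] w 0.548 g 62.2
 x,y,z rows [[-0.048, 0.711, -0.702], [0.998, 0.054, -0.013], [0.029, -0.701, -0.712]]
shift [ 0.184  -0.025   0.1812] turn [ 0.0065 -0.0023  0.0125] shift after turn [ 0.1842 -0.0285  0.1804]
```

Emit:
{"api": "arm_command", "payload": {
  "moves": [0,0,0,0.006,-0.002,0.012,0,0,0,0,0,0,0,0,0,0,0,0]
}}

```text
clock: 10.78
tool_pos: [0.5093, -0.0399, 0.1333]
eef_rot: [0.655, 0.655, -0.263, 0.269]
contact_force: [0.1, -0.9, -2.8]
width: 0.552
grip_force: 62.3
```

Run:
```python
from h import *
S=robot.get_image("scene");T=robot.get_image("top")
plan([.50,-.033,.05],pose(0.7,-45))
a=cv2.resize(T["frame"][160:260,270:390],(480,400),interpolation=2)[:,:400]
b=cv2.resize(S["frame"][130:250,240:360],(400,400),interpolation=2)
cv2.imwrite("pics/g3.png",np.hstack([a,b])[:,:,::-1])
```

```text
t10.88 [ 0.5091 -0.0406  0.134 ] j [-0.9216  1.1355  0.9203  1.976  -0.1433  0.5337 -0.1665] F [ 0.179  -0.5461 -2.4325] w 0.555 g 62.3
 x,y,z rows [[0.005, 0.716, -0.698], [1.0, 0.001, 0.009], [0.007, -0.698, -0.716]]
shift [ 0.2134 -0.0328  0.1826] turn [-0.0004 -0.0041 -0.0045] shift after turn [ 0.2162 -0.03    0.1798]
```

View pics/g3.png

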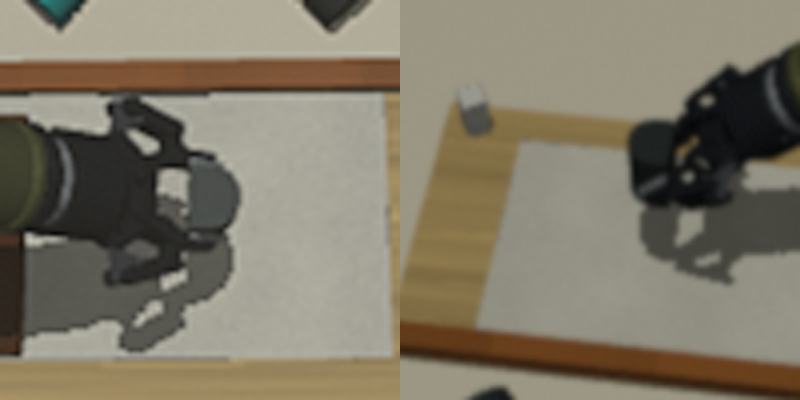

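The weight hangs upright in the grip: D-shaped end up at about (213,197) in the top half, flat face left, crown right. I lower it onto its end.

Emit:
{"api": "arm_command", "payload": {
  "moves": [0.06,-0.006,0.052,0,-0.004,-0.004,0.06,-0.006,0.052,0,0,0,0.06,-0.006,0.052,0,0,0,0.045,-0.006,0.039,0,0,0,0.025,-0.006,0.02,0,0,0]
}}

```text
clock: 11.3
tool_pos: [0.4999, -0.0326, 0.0331]
eef_rot: [0.649, 0.657, -0.27, 0.271]
contact_force: [-0.8, 0.2, -3.1]
width: 0.553
grip_force: 62.2
```

Emit:
{"api": "arm_command", "payload": {
  "moves": [0,0,0,0,0,0,0,0,0,0,0,0,0,0,0,0,0,0]
}}

```text
clock: 11.55
tool_pos: [0.5012, -0.0333, 0.0363]
eef_rot: [0.65, 0.656, -0.269, 0.273]
contact_force: [-0.0, 0.2, -2.9]
width: 0.551
grip_force: 62.2
```

Run:
```python
from h import *
T=robot.get_image("scene")
plan([.50,-.033,.0276],pose(0.7,-45))
```

```text
t11.60 [ 0.5013 -0.0332  0.0364] j [-0.9122  1.3015  0.8207  1.9717 -0.2193  0.4196 -0.2288] F [-1.2432 -0.4682 -2.6657] w 0.553 g 62.2
 x,y,z rows [[-0.007, 0.705, -0.709], [1.0, 0.011, 0.002], [0.009, -0.709, -0.705]]
shift [ 0.0212 -0.0044  0.0202] turn [ 0.0002  0.0008 -0.0007] shift after turn [ 0.0211 -0.0043  0.0202]
```

Emit:
{"api": "arm_command", "payload": {
  "moves": [0.005,0,0.005,0,0,0,0.005,0,0.005,0,0,0,0.003,0,0.003,0,0,0,0,0,0,0,0,0]
}}

```text
clock: 11.93
tool_pos: [0.5005, -0.0328, 0.0291]
eef_rot: [0.649, 0.657, -0.27, 0.273]
contact_force: [-0.8, -0.2, -2.7]
width: 0.551
grip_force: 62.2
```

Emit:
{"api": "arm_command", "payload": {
  "moves": [0.003,0,0.003,0,0,0,0,0,0,0,0,0,0,0,0,0,0,0]
}}

```text
clock: 12.18
tool_pos: [0.5004, -0.0329, 0.028]
eef_rot: [0.649, 0.657, -0.27, 0.273]
contact_force: [0.4, 0.7, -3.0]
width: 0.554
grip_force: 62.2
```

Emit:
{"api": "arm_command", "payload": {
  "moves": [0.003,0,0.003,0,0,0,0,0,0,0,0,0,0,0,0,0,0,0]
}}

```text
clock: 12.43
tool_pos: [0.5006, -0.033, 0.0273]
eef_rot: [0.649, 0.657, -0.27, 0.273]
contact_force: [-1.2, 1.9, 1.9]
width: 0.55
grip_force: 62.7
```

Contact: the vertical force rose from -3 to about +2 N, at the expected height. I release and back off along the tool.

Emit:
{"api": "arm_command", "payload": {
  "moves": [0,0,0,0,0,0,0,0,0,0,0,0,0,0,0,0,0,0],
  "newtons": 20
}}

```text
clock: 12.68
tool_pos: [0.5006, -0.033, 0.0273]
eef_rot: [0.649, 0.657, -0.27, 0.273]
contact_force: [-0.3, 4.0, 5.1]
width: 0.551
grip_force: 63.0
```

Emit:
{"api": "arm_command", "payload": {
  "moves": [0,0,0,0,0,0,0,0,0,0,0,0,0,0,0,0,0,0,0,0,0,0,0,0,0,0,0,0,0,0],
  "jaw": 1
}}

```text
clock: 13.1
tool_pos: [0.5005, -0.033, 0.0267]
eef_rot: [0.649, 0.657, -0.27, 0.273]
contact_force: [-0.2, -0.0, 0.5]
width: 0.996
grip_force: 0.0
```

Emit:
{"api": "arm_command", "payload": {
  "moves": [0,0,-0.02,0,0,0,0,0,-0.05,0,0,0,0,0,-0.12,0,0,0,0,0,-0.12,0,0,0,0,0,-0.12,0,0,0]
}}

```text
clock: 13.52
tool_pos: [0.499, 0.0596, 0.119]
eef_rot: [0.649, 0.657, -0.271, 0.273]
contact_force: [0.5, -0.5, -0.7]
width: 0.995
grip_force: 0.0
```

Run:
```python
from h import *
S=robot.get_image("scene");T=robot.get_image("top")
st()
print("exp",proj(T,[[.5,-.03,.044],[.5,-.03,.076]]),proj(S,[.5,-.03,.044]))
w=[]
for p in (S,T):
    L=[(np.round(d["location"],1).tolist(),round(d["confidence"],2)) for d in robot.landmark_of("weight_center",p)]; print(L)
    e=proj(p,[.5,-.03,.044])[0]; d=near(robot.landmark_of("weight_center",p),e,20); w.append(d and d["location"])
    m=near(robot.regions_of("weight",p),e,20)
    if m: r,c=np.nonzero(m["pixels"]);print(m["pixels"].sum(),c.min(),c.max(),r.min(),r.max())
if all(w): print(tri([S,T],w))
a=cv2.resize(T["frame"][170:270,270:370],(400,400),interpolation=2)
b=cv2.resize(S["frame"][140:240,260:360],(400,400),interpolation=2)
cv2.imwrite("pics/g4.png",np.hstack([a,b])[:,:,::-1])
```

```text
t13.62 [0.5027 0.0637 0.1202] j [-1.08    1.1819  0.9144  1.8623 -0.1864  0.7197 -0.2631] F [ 0.4283 -0.3388 -0.5004] w 1.003 g 0.0
 x,y,z rows [[-0.01, 0.708, -0.706], [1.0, 0.02, 0.006], [0.018, -0.706, -0.708]]
exp [[320.287  217.2253]
 [320.4098 216.0796]] [[318.0764 196.9185]]
[([348.2, 268.1], 0.69), ([317.6, 195.8], 0.6), ([271.7, 265.4], 0.56)]
248 313 325 187 208
[([319.2, 215.1], 0.75), ([284.5, 150.8], 0.73), ([348.5, 148.8], 0.56)]
158 314 325 208 223
[ 0.5056 -0.0283  0.0584]
```

View pics/g4.png

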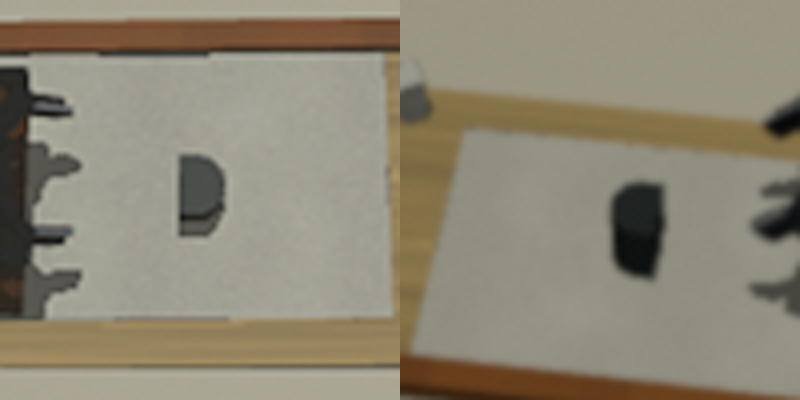

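The weight stands upright: top-half D at (180-224,155-222), flat face left and crown right, with its centre at about (0.499,-0.029). Next I raise the tool and swing it over to lean right.

Emit:
{"api": "arm_command", "payload": {
  "moves": [-0.066,0,-0.066,0,0,0,-0.066,0,-0.066,0,0,0,-0.066,0,-0.066,0,0,0,-0.066,0,-0.066,0,0,0,-0.066,0,-0.066,0,0,0]
}}

```text
clock: 14.33
tool_pos: [0.4987, 0.0577, 0.2584]
eef_rot: [0.649, 0.656, -0.271, 0.273]
contact_force: [1.0, 0.7, 0.7]
width: 1.001
grip_force: 0.0
```

Emit:
{"api": "arm_command", "payload": {
  "moves": [0,0,0,0,0.036,0,0,0,0,0,0.036,0,0,0,0,0,0.036,0,0,0,0,0,0.036,0,0,0,0,0,0.036,0]
}}

```text
clock: 14.75
tool_pos: [0.4992, 0.0584, 0.258]
eef_rot: [0.699, 0.707, -0.077, 0.078]
contact_force: [-0.3, -1.9, -1.0]
width: 0.996
grip_force: 0.0
```

Emit:
{"api": "arm_command", "payload": {
  "moves": [0,0,0,0,0.036,0,0,0,0,0,0.036,0,0,0,0,0,0.036,0,0,0,0,0,0.036,0,0,0,0,0,0.036,0]
}}

```text
clock: 15.17
tool_pos: [0.4994, 0.0578, 0.2582]
eef_rot: [0.693, 0.7, 0.122, -0.123]
contact_force: [-0.0, 0.0, -1.4]
width: 0.998
grip_force: 0.0
```

Emit:
{"api": "arm_command", "payload": {
  "moves": [0,0,0,0,0.036,0,0,0,0,0,0.036,0,0,0,0,0,0.036,0,0,0,0,0,0.036,0,0,0,0,0,0.036,0]
}}

```text
clock: 15.58
tool_pos: [0.4993, 0.0574, 0.2573]
eef_rot: [0.632, 0.637, 0.31, -0.313]
contact_force: [0.1, 0.5, -1.9]
width: 1.003
grip_force: 0.0
```

Emit:
{"api": "arm_command", "payload": {
  "moves": [0,0,0,0,0.036,0,0,0,0,0,0.036,0,0,0,0,0,0.026,0,0,0,0,0,0,0,0,0,0,0,0,0]
}}

```text
clock: 16.0
tool_pos: [0.4991, 0.0577, 0.2563]
eef_rot: [0.579, 0.582, 0.401, -0.407]
contact_force: [-0.7, -0.3, 1.1]
width: 1.001
grip_force: 0.0
```

Run:
```python
from h import *
T=robot.get_image("scene")
plan([.50,-.127,.20],pose(0.7,70))
```

```text
t16.05 [0.4992 0.0589 0.2575] j [ 0.5363  0.9079 -0.258   1.8763 -0.9849  1.2124  1.1173] F [0.4259 0.7178 0.5139] w 0.999 g 0.0
 x,y,z rows [[-0.002, 0.348, 0.937], [1.0, 0.011, -0.002], [-0.011, 0.937, -0.348]]
shift [-0.3954 -0.004  -0.514 ] turn [ 0.0001  0.0021 -0.0006] shift after turn [-0.392  -0.005  -0.5166]
```

Emit:
{"api": "arm_command", "payload": {
  "moves": [-0.066,-0.001,-0.086,0,0,0,-0.066,-0.001,-0.086,0,0,0,-0.066,-0.001,-0.086,0,0,0,-0.066,-0.001,-0.086,0,0,0,-0.066,-0.001,-0.086,0,0,0]
}}

```text
clock: 16.47
tool_pos: [0.5001, -0.0964, 0.2109]
eef_rot: [0.576, 0.586, 0.4, -0.406]
contact_force: [0.7, -0.5, 0.4]
width: 0.999
grip_force: 0.0
```

Emit:
{"api": "arm_command", "payload": {
  "moves": [-0.066,0,-0.086,0,0,0,0,0,0,0,0,0,0,0,0,0,0,0]
}}

```text
clock: 16.72
tool_pos: [0.5007, -0.1281, 0.2004]
eef_rot: [0.578, 0.585, 0.4, -0.405]
contact_force: [0.1, 0.9, 0.2]
width: 1.0
grip_force: 0.0
```

Run:
```python
from h import *
T=robot.get_image("scene")
plan([.50,-.127,.083],pose(0.7,70))
```

```text
t16.77 [ 0.5007 -0.1264  0.2013] j [ 0.7247  1.0734 -0.151   1.5395 -0.7574  1.4832  1.08  ] F [ 0.174   0.7015 -0.7193] w 1.000 g 0.0
 x,y,z rows [[-0.006, 0.349, 0.937], [1.0, 0.014, 0.001], [-0.013, 0.937, -0.349]]
shift [-0.3703 -0.0027  0.1357] turn [-0.0004  0.0024  0.0004] shift after turn [-0.3713 -0.0024  0.1329]
```

```bash
cat > arm.py <<'E'
from h import *
for n in ("top","scene"):
    p=robot.get_image(n); f=p["frame"].astype(int); o=cv2.imread(f"pics/{n}0.png")[:,:,::-1].astype(int)
    c=np.abs(f-o).max(2)>25
    dark=(f.max(2)<110)&c   # arm is dark; shadows included at worst
    D=cv2.distanceTransform((~dark).astype(np.uint8),2,5)
    for t,X in (("ink",[.39,-.44,.05]),("inkstone",[.49,-.5,.02]),("seal",[.387,-.233,.035])):
        L=near(robot.boxes_of(t,p),proj(p,X)[0],25); u=L["location"] if L else proj(p,X)[0]
        print(n,t,bool(L),np.round(u,1),"dist px",D[int(u[1]),int(u[0])])
    r,cc=np.nonzero(dark); print("changed: cols",cc.min(),cc.max())
    s=c[::8,::8]; d=dark[::8,::8]
    if n=="top": print("\n".join("".join("#" if d[i,j] else "." for j in range(30,70)) for i in range(18,45)))
E
python3 arm.py
```

```text
top ink True [449.8 255.7] dist px 8.0
top inkstone True [463.1 225.2] dist px 4.3938
top seal True [384.  252.3] dist px 4.1969
changed: cols 0 550
........................................
........................................
........................................
........................................
........................................
.................###.........###........
.................#.#.....########.......
..................###############.......
..................###########.####......
...............#############....##......
..........#......###..#.###..#..###.....
.................##########.....####....
.................##########...#######...
................##......##...########...
.......................##...###########.
.......................##..############.
.......................###.############.
......................#################.
.....................#################..
....................################....
...................################.....
...................###############......
..................#############.........
.................############...........
................############............
..............#############.............
.............#############..............
scene ink True [199.3 159.4] dist px 4.2
scene inkstone True [161.6 179.7] dist px 25.590698
scene seal False [262.5 163.4] dist px 1.4
changed: cols 143 618
```

Run:
```python
from h import *
S=robot.get_image("scene");T=robot.get_image("top")
a=T["frame"][130:380,300:580];b=S["frame"][0:250,60:380]
cv2.imwrite("pics/g5.png",cv2.resize(np.hstack([a,b]),(800,333),interpolation=2)[:,:,::-1])
```

```text
(no output)
```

View pics/g5.png

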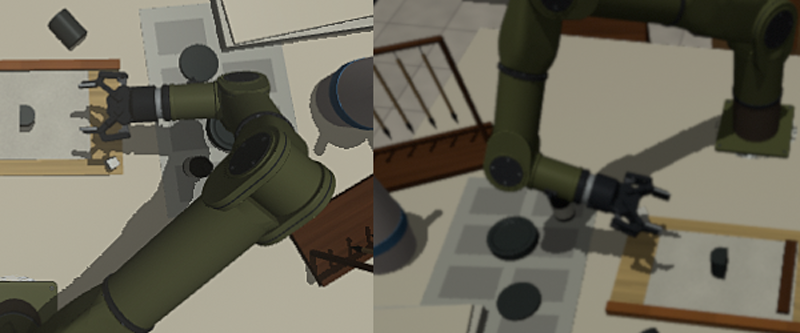

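The tool leans right over the board's right edge. The wrist is above the inkstone area and well clear of the ink bottle at (197,165), the bent arm runs high, and the weight stands at (27,118). I descend and approach from the right.

Emit:
{"api": "arm_command", "payload": {
  "moves": [-0.074,-0.001,0.027,0,0.002,0,-0.074,0,0.027,0,0,0,-0.074,0,0.027,0,0,0,-0.074,0,0.027,0,0,0,-0.074,-0.001,0.027,0,0,0]
}}

```text
clock: 17.68
tool_pos: [0.4996, -0.1275, 0.0808]
eef_rot: [0.576, 0.582, 0.403, -0.408]
contact_force: [0.6, 0.8, -0.0]
width: 1.004
grip_force: 0.0
```

Emit:
{"api": "arm_command", "payload": {
  "moves": [0,0,0,0,0,0,0,0,0,0,0,0]
}}

```text
clock: 17.85
tool_pos: [0.4991, -0.1271, 0.0816]
eef_rot: [0.576, 0.582, 0.403, -0.409]
contact_force: [0.4, -0.2, 0.3]
width: 1.002
grip_force: 0.0
```

Run:
```python
from h import *
T=robot.get_image("scene")
plan([.499,-.014,.042],pose(0.7,70))
```

```text
t17.90 [ 0.4998 -0.1274  0.0828] j [ 0.7274  1.2673 -0.1494  1.4824 -0.7441  1.3955  1.1748] F [0.1462 0.0579 0.8836] w 1.001 g 0.0
 x,y,z rows [[-0.004, 0.341, 0.94], [1.0, 0.012, -0.0], [-0.011, 0.94, -0.341]]
shift [0.001  0.0018 0.4016] turn [ 0.0001 -0.0005 -0.0001] shift after turn [0.0016 0.002  0.4016]
```

Emit:
{"api": "arm_command", "payload": {
  "moves": [0,0,0.07,0,0,0,0,0.001,0.07,0,0,0,0,0.001,0.06,0,0,0,0,0,0.05,0,0,0,0,0,0.05,0,0,0]
}}

```text
clock: 18.32
tool_pos: [0.5002, -0.0424, 0.053]
eef_rot: [0.575, 0.583, 0.404, -0.407]
contact_force: [0.5, 0.2, 0.1]
width: 0.998
grip_force: 0.0
```

Emit:
{"api": "arm_command", "payload": {
  "moves": [0,0,0.05,0,0,0,0,0,0.03,0,0,0,0,0,0.02,0,0,0,0,0,0,0,0,0,0,0,0,0,0,0]
}}

```text
clock: 18.73
tool_pos: [0.4992, -0.0153, 0.0414]
eef_rot: [0.576, 0.583, 0.403, -0.408]
contact_force: [0.1, -0.3, -0.5]
width: 0.996
grip_force: 0.0
```

Run:
```python
from h import *
T=robot.get_image("top")
plan([.499,-.014,.042],pose(0.7,70))
```

```text
t18.78 [ 0.4992 -0.0157  0.0412] j [ 0.6314  1.3082 -0.2247  1.6681 -0.8601  1.1508  1.2832] F [-0.338  -0.8573  0.1115] w 1.005 g 0.0
 x,y,z rows [[-0.004, 0.343, 0.939], [1.0, 0.011, 0.0], [-0.01, 0.939, -0.343]]
shift [ 0.0046 -0.0008  0.0043] turn [0.0004 0.0003 0.    ] shift after turn [ 0.0046 -0.0008  0.0043]
```

Emit:
{"api": "arm_command", "payload": {
  "moves": [0.004,0,0.004,0,0,0,0,0,0,0,0,0,0,0,0,0,0,0,0,0,0,0,0,0,0,0,0,0,0,0],
  "jaw": 0.2,
  "newtons": 20
}}

```text
clock: 19.2
tool_pos: [0.4988, -0.0133, 0.0417]
eef_rot: [0.576, 0.582, 0.403, -0.408]
contact_force: [0.2, 0.3, 0.4]
width: 0.595
grip_force: 0.0
```

Emit:
{"api": "arm_command", "payload": {
  "moves": [0,0,0,0,0,0,0,0,0,0,0,0,0,0,0,0,0,0,0,0,0,0,0,0,0,0,0,0,0,0],
  "jaw": -1
}}

```text
clock: 19.62
tool_pos: [0.4991, -0.0132, 0.0419]
eef_rot: [0.576, 0.582, 0.403, -0.408]
contact_force: [2.0, -0.9, 1.1]
width: 0.551
grip_force: 25.6
```

Emit:
{"api": "arm_command", "payload": {
  "moves": [0,0,0,0,0,0,0,0,0,0,0,0,0,0,0,0,0,0,0,0,0,0,0,0,0,0,0,0,0,0],
  "newtons": 80
}}

```text
clock: 20.03
tool_pos: [0.4991, -0.0132, 0.042]
eef_rot: [0.576, 0.582, 0.404, -0.408]
contact_force: [2.5, -3.5, 4.6]
width: 0.533
grip_force: 85.6
```

Run:
```python
from h import *
T=robot.get_image("top")
st()
for p in (T,robot.get_image("scene")):
    m=near(robot.regions_of("weight",p),proj(p,[.5,-.03,.044])[0],20)
    if m: r,c=np.nonzero(m["pixels"]);print(m["pixels"].sum(),c.min(),c.max(),r.min(),r.max())
```

```text
t20.08 [ 0.4991 -0.0132  0.042 ] j [ 0.6297  1.3075 -0.2272  1.6721 -0.8626  1.148   1.2842] F [ 1.271  -3.2924  4.5479] w 0.534 g 85.6
 x,y,z rows [[-0.004, 0.341, 0.94], [1.0, 0.011, 0.0], [-0.011, 0.94, -0.341]]
119 315 324 210 222
211 312 325 186 208
```

Emit:
{"api": "arm_command", "payload": {
  "moves": [0.012,0,-0.005,0,0,0,0.04,0,-0.015,0,0,0,0.08,0,-0.029,0,0,0,0.09,0,-0.033,0,0,0,0.09,0,-0.033,0,0,0]
}}

```text
clock: 20.65
tool_pos: [0.4976, -0.0134, 0.1419]
eef_rot: [0.576, 0.582, 0.402, -0.409]
contact_force: [0.7, 0.7, -2.2]
width: 0.532
grip_force: 85.0
```

Emit:
{"api": "arm_command", "payload": {
  "moves": [0,0,0,0,-0.033,0,0,0,0,0,-0.033,0,0,0,0,0,-0.033,0,0,0,0,0,-0.033,0,0,0,0,0,-0.033,0]
}}

```text
clock: 21.07
tool_pos: [0.4979, -0.0143, 0.1419]
eef_rot: [0.661, 0.668, 0.24, -0.243]
contact_force: [0.8, 0.2, -3.9]
width: 0.531
grip_force: 84.9
```

Emit:
{"api": "arm_command", "payload": {
  "moves": [0,0,0,0,-0.033,0,0,0,0,0,-0.033,0,0,0,0,0,-0.033,0,0,0,0,0,-0.033,0,0,0,0,0,-0.033,0]
}}

```text
clock: 21.48
tool_pos: [0.4976, -0.0134, 0.1424]
eef_rot: [0.7, 0.708, 0.064, -0.065]
contact_force: [-0.4, 0.0, -3.4]
width: 0.536
grip_force: 84.8
```

Emit:
{"api": "arm_command", "payload": {
  "moves": [0,0,0,0,-0.033,0,0,0,0,0,-0.033,0,0,0,0,0,-0.033,0,0,0,0,0,-0.033,0,0,0,0,0,-0.033,0]
}}

```text
clock: 21.9
tool_pos: [0.4974, -0.0123, 0.1423]
eef_rot: [0.693, 0.702, -0.118, 0.119]
contact_force: [-0.2, -1.1, -4.4]
width: 0.536
grip_force: 84.8
```

Emit:
{"api": "arm_command", "payload": {
  "moves": [0,0,0,0,0,0,0,0,0,0,0,0,0,0,0,0,0,0]
}}

```text
clock: 22.15
tool_pos: [0.4974, -0.0133, 0.1412]
eef_rot: [0.693, 0.702, -0.117, 0.117]
contact_force: [0.1, -0.6, -3.8]
width: 0.533
grip_force: 84.8
```

Run:
```python
from h import *
S=robot.get_image("scene");T=robot.get_image("top")
plan([.560,-.137,.06],pose(0.7,-20))
p=robot.state()["tool_pos"];c=p+[0,.002,.016]
for q in (S,T):
    m=near(robot.regions_of("weight",q),proj(q,c)[0],25); print(proj(q,c))
    if m:
        k=max(cv2.findContours(m["pixels"].astype(np.uint8),0,1)[0],key=len); print(m["pixels"].sum(),cv2.minAreaRect(k),cv2.boundingRect(k))
```

```text
t22.25 [ 0.498  -0.015   0.1419] j [-0.6892  0.8498  0.7324  2.0451 -0.4371  0.4825  0.2649] F [ 0.4187  0.1774 -4.0035] w 0.532 g 84.8
 x,y,z rows [[-0.008, 0.945, -0.326], [1.0, 0.008, -0.001], [0.002, -0.326, -0.946]]
shift [-0.2972  0.2034  0.3908] turn [-0.0006 -0.0055 -0.0011] shift after turn [-0.2911  0.2016  0.3963]
[[323.2906 174.7788]]
191 ((318.0, 176.0), (18.0, 12.0), 90.0) (312, 167, 13, 19)
[[315.0499 213.4922]]
223 ((319.0, 213.5), (17.0, 14.0), 90.0) (312, 205, 15, 18)
```

Emit:
{"api": "arm_command", "payload": {
  "moves": [-0.058,0.04,0.079,0,-0.005,0,-0.058,0.04,0.079,0,0,0,-0.058,0.04,0.079,0,0,0,-0.058,0.04,0.079,0,0,0,-0.058,0.042,0.079,0,0,0]
}}

```text
clock: 22.77
tool_pos: [0.5608, -0.1373, 0.0589]
eef_rot: [0.693, 0.7, -0.122, 0.123]
contact_force: [1.5, 0.1, -2.9]
width: 0.532
grip_force: 84.8
```

Emit:
{"api": "arm_command", "payload": {
  "moves": [0,0,0,0,0,0,0,0,0,0,0,0,0,0,0,0,0,0]
}}

```text
clock: 23.02
tool_pos: [0.5601, -0.1355, 0.0594]
eef_rot: [0.693, 0.7, -0.122, 0.122]
contact_force: [0.1, 0.6, -2.9]
width: 0.533
grip_force: 84.8
```

Run:
```python
from h import *
S=robot.get_image("scene")
plan([.560,-.137,.0152],pose(0.7,-20))
```

```text
t23.07 [ 0.5604 -0.1346  0.0596] j [-0.3725  1.0037  0.5948  1.9146 -0.4386  0.3475  0.4041] F [ 0.1006  0.52   -2.7438] w 0.533 g 84.8
 x,y,z rows [[-0.011, 0.94, -0.34], [1.0, 0.011, -0.001], [0.003, -0.34, -0.94]]
shift [ 0.0427 -0.0012  0.1419] turn [-0.0003 -0.0006 -0.0003] shift after turn [ 0.043  -0.0014  0.1418]
```

Emit:
{"api": "arm_command", "payload": {
  "moves": [0.014,0,0.04,0,0,0,0.013,0,0.036,0,0,0,0.01,0,0.026,0,0,0,0.005,0,0.014,0,0,0,0,0,0,0,0,0]
}}

```text
clock: 23.48
tool_pos: [0.5598, -0.1341, 0.0207]
eef_rot: [0.692, 0.701, -0.123, 0.122]
contact_force: [0.7, 0.3, -2.9]
width: 0.538
grip_force: 84.8
```

Emit:
{"api": "arm_command", "payload": {
  "moves": [0.003,0,0.009,0,0,0,0,0,0,0,0,0,0,0,0,0,0,0]
}}

```text
clock: 23.73
tool_pos: [0.5609, -0.1351, 0.0197]
eef_rot: [0.692, 0.7, -0.122, 0.123]
contact_force: [0.3, -0.3, -2.6]
width: 0.533
grip_force: 84.8
```

Emit:
{"api": "arm_command", "payload": {
  "moves": [0.001,0,0.004,0,0,0,0,0,0,0,0,0,0,0,0,0,0,0]
}}

```text
clock: 23.98
tool_pos: [0.5609, -0.1351, 0.0185]
eef_rot: [0.692, 0.701, -0.122, 0.123]
contact_force: [0.2, 0.6, -2.9]
width: 0.534
grip_force: 84.8
```

```bash
python3 -c "
from h import *
st()"
```

```text
t23.98 [ 0.5609 -0.1351  0.0185] j [-0.3466  1.0669  0.5436  1.9136 -0.4642  0.2749  0.4034] F [ 0.1613  0.5761 -2.8892] w 0.534 g 84.8
 x,y,z rows [[-0.011, 0.94, -0.342], [1.0, 0.012, -0.0], [0.004, -0.342, -0.94]]
```

Emit:
{"api": "arm_command", "payload": {
  "moves": [0.001,0,0.004,0,0,0,0,0,0,0,0,0,0,0,0,0,0,0]
}}

```text
clock: 24.23
tool_pos: [0.5608, -0.1352, 0.017]
eef_rot: [0.692, 0.701, -0.122, 0.123]
contact_force: [0.3, -0.3, -2.9]
width: 0.53
grip_force: 84.8
```

Emit:
{"api": "arm_command", "payload": {
  "moves": [0.001,0,0.003,0,0,0,0,0,0,0,0,0,0,0,0,0,0,0]
}}

```text
clock: 24.48
tool_pos: [0.5608, -0.1352, 0.016]
eef_rot: [0.692, 0.701, -0.122, 0.123]
contact_force: [-0.3, -0.8, -3.2]
width: 0.533
grip_force: 84.8
```

Emit:
{"api": "arm_command", "payload": {
  "moves": [0.001,0,0.002,0,0,0,0,0,0,0,0,0,0,0,0,0,0,0]
}}

```text
clock: 24.73
tool_pos: [0.5609, -0.1352, 0.0156]
eef_rot: [0.692, 0.7, -0.122, 0.123]
contact_force: [0.6, 0.8, -1.1]
width: 0.536
grip_force: 85.0
```

Emit:
{"api": "arm_command", "payload": {
  "moves": [0.001,0,0.002,0,0,0,0,0,0,0,0,0,0,0,0,0,0,0]
}}

```text
clock: 24.98
tool_pos: [0.5609, -0.1352, 0.0156]
eef_rot: [0.692, 0.7, -0.122, 0.123]
contact_force: [-0.9, 1.9, 4.1]
width: 0.534
grip_force: 85.8
```

Emit:
{"api": "arm_command", "payload": {
  "moves": [0,0,0,0,0,0,0,0,0,0,0,0,0,0,0,0,0,0]
}}

```text
clock: 25.23
tool_pos: [0.5609, -0.1353, 0.0156]
eef_rot: [0.692, 0.7, -0.122, 0.123]
contact_force: [-1.3, 2.2, 5.7]
width: 0.531
grip_force: 85.8
```

Landed: the force swung from -3 to about +5 N at the expected height. I open partly, to stay clear of the rail, and withdraw.

Emit:
{"api": "arm_command", "payload": {
  "moves": [0,0,0,0,0,0,0,0,0,0,0,0,0,0,0,0,0,0,0,0,0,0,0,0,0,0,0,0,0,0],
  "jaw": 0.4,
  "newtons": 20
}}

```text
clock: 25.65
tool_pos: [0.5609, -0.1352, 0.0147]
eef_rot: [0.692, 0.701, -0.122, 0.123]
contact_force: [0.1, 0.8, -0.6]
width: 0.698
grip_force: 0.0
```

Emit:
{"api": "arm_command", "payload": {
  "moves": [0,0,-0.02,0,0,0,0,0,-0.06,0,0,0,0,0,-0.12,0,0,0,0,0,-0.12,0,0,0,0,0,-0.12,0,0,0]
}}

```text
clock: 26.07
tool_pos: [0.5598, -0.0896, 0.1403]
eef_rot: [0.692, 0.7, -0.122, 0.123]
contact_force: [1.2, -0.3, -0.1]
width: 0.694
grip_force: 0.0
```

```bash
cat > w.py <<'E'
from h import *
def fl(p,c,z):
    m=near(robot.regions_of("weight",p),proj(p,c)[0],25)
    if not m: return None
    k=max(cv2.findContours(m["pixels"].astype(np.uint8),0,1)[0],key=len)[:,0].astype(float)
    return m["pixels"].sum(),cv2.boundingRect(k.astype(np.int32))
def model(p,x,y,yaw):
    a=np.radians(yaw);P=[]
    t=np.linspace(0,np.pi,13); prof=[(-.024,0)]+[(.024*np.cos(u),.014+.024*np.sin(u)) for u in t]+[(.024,0)]
    for s in (-.032,.032):
        for v,h in prof: P.append([x+v*np.cos(a)-s*np.sin(a),y+v*np.sin(a)+s*np.cos(a),.012+h])
    hull=cv2.convexHull(proj(p,P).astype(np.float32)); m=np.zeros((400*4,640*4),np.uint8)
    cv2.fillConvexPoly(m,np.round(hull*4+1.5).astype(np.int32),1)
    return cv2.resize(m.astype(np.float32),(640,400),interpolation=3)
def fit(pics,x0):
    from scipy.optimize import minimize
    M=[near(robot.regions_of("weight",p),proj(p,[x0[0],x0[1],.03])[0],25) for p in pics]
    M=[m["pixels"].astype(np.float32) for m in M if m]
    if len(M)<len(pics): print("missed");return
    f=lambda v:sum(((model(p,v[0],v[1],v[2]*100)-m)**2).sum() for p,m in zip(pics,M))
    r=minimize(f,[x0[0],x0[1],.007],method="Nelder-Mead",options=dict(initial_simplex=np.array([x0[0],x0[1],.0])+np.array([[0,0,0],[.008,0,.02],[0,.008,-.02],[-.006,-.006,.05]])))
    print("fit x,y,yaw",r.x*[1,1,100],"err px",r.fun,[m.sum() for m in M]); return r.x
E
python3 - <<'E'
from w import *
S=robot.get_image("scene");T=robot.get_image("top");st()
fit([S,T],[.561,-.135]); fit([T],[.561,-.135]); fit([S],[.561,-.135])
E
```

```text
t26.17 [ 0.5638 -0.0884  0.1436] j [-0.5235  0.8928  0.7303  1.8863 -0.3968  0.5343  0.3445] F [ 0.7381  0.1666 -0.1409] w 0.701 g 0.0
 x,y,z rows [[-0.011, 0.94, -0.341], [1.0, 0.015, 0.009], [0.013, -0.341, -0.94]]
fit x,y,yaw [ 0.5628 -0.1306 -1.3036] err px 42.0859375 [np.float32(379.0), np.float32(278.0)]
fit x,y,yaw [ 0.5646 -0.1317 -0.4928] err px 19.68359375 [np.float32(278.0)]
fit x,y,yaw [ 0.562  -0.1311 -1.1243] err px 13.375 [np.float32(379.0)]
```

The weight lies flat side down at about (0.563,-0.131), and both views agree with the flat pose. Now I bring the tool upright behind it, turned so both fingers face it, for a gentle push to the rail.

```bash
python3 -c "
from h import *
plan([.490,-.131,.13],pose(90.7,0))"
```

```text
t26.37 [ 0.5595 -0.0899  0.1381] j [-0.5182  0.9003  0.7245  1.8911 -0.3977  0.5319  0.3451] F [-1.1367 -0.006  -0.3577] w 0.699 g 0.0
 x,y,z rows [[-0.012, 0.94, -0.341], [1.0, 0.011, -0.002], [0.002, -0.341, -0.94]]
shift [-0.1167 -0.2331  0.0718] turn [-0.0876  0.0864 -0.4946] shift after turn [ 0.2333 -0.1341  0.0272]
```

Emit:
{"api": "arm_command", "payload": {
  "moves": [0,-0.06,0,0,0.028,0,0,-0.06,0,0,0.028,0,0,-0.06,0,0,0.028,0,0,-0.06,0,0,0.028,0,0,0,0,0,0,-0.036],
  "jaw": -0.5
}}

```text
clock: 26.78
tool_pos: [0.4827, -0.0975, 0.1389]
eef_rot: [0.666, 0.746, 0.0, -0.003]
contact_force: [-0.7, -0.5, 0.1]
width: 0.248
grip_force: 0.0
```

Emit:
{"api": "arm_command", "payload": {
  "moves": [0,0,0,0,0,-0.036,0,0,0,0,0,-0.036,0,0,0,0,0,-0.036,0,0,0,0,0,-0.036,0,0,0,0,0,-0.036]
}}

```text
clock: 27.2
tool_pos: [0.4872, -0.0914, 0.1378]
eef_rot: [0.424, 0.906, 0.001, -0.002]
contact_force: [-0.4, 1.1, 0.4]
width: 0.252
grip_force: 0.0
```

Emit:
{"api": "arm_command", "payload": {
  "moves": [0,0,0,0,0,-0.036,0,0,0,0,0,-0.036,0,0,0,0,0,-0.036,0,0,0,0,0,-0.036,0,0,0,0,0,-0.036]
}}

```text
clock: 27.62
tool_pos: [0.4872, -0.0913, 0.1377]
eef_rot: [0.155, 0.988, 0.002, -0.002]
contact_force: [0.9, -1.2, -0.2]
width: 0.253
grip_force: 0.0
```

Emit:
{"api": "arm_command", "payload": {
  "moves": [0,0,0,0,0,-0.036,0,0,0,0,0,-0.036,0,0,0,0,0,-0.036,0,0,0,0,0,0,0,0,0,0,0,0]
}}

```text
clock: 28.03
tool_pos: [0.4875, -0.0913, 0.138]
eef_rot: [-0.01, 1.0, 0.002, -0.001]
contact_force: [-1.3, 0.2, 0.2]
width: 0.25
grip_force: 0.0
```

Run:
```python
from w import *
S=robot.get_image("scene");T=robot.get_image("top")
plan([.490,-.131,.018],pose(90.7,0))
fit([S],[.563,-.131])
```

```text
t28.13 [ 0.4878 -0.091   0.1383] j [ 0.1276  0.6762 -0.0543  2.0385  0.0733  0.4306  1.6106] F [ 0.8029 -0.3956 -0.2021] w 0.248 g 0.0
 x,y,z rows [[-1.0, -0.021, 0.002], [-0.021, 1.0, 0.004], [-0.002, 0.004, -1.0]]
shift [-0.005  -0.1347  0.4006] turn [ 0.0011 -0.0005  0.0029] shift after turn [-0.0055 -0.1333  0.4011]
fit x,y,yaw [ 0.5626 -0.1314  0.7791] err px 10.671875 [np.float32(388.0)]
```

Emit:
{"api": "arm_command", "payload": {
  "moves": [0,-0.067,0,0.001,0,0.003,0,-0.067,0,0,0,0,0,0,0.1,0,0,0,0,0,0.1,0,0,0,0,0,0.09,0,0,0]
}}

```text
clock: 28.6
tool_pos: [0.4893, -0.1316, 0.0508]
eef_rot: [-0.006, 1.0, -0.0, 0.0]
contact_force: [-0.2, 0.2, -0.5]
width: 0.25
grip_force: 0.0
```

Emit:
{"api": "arm_command", "payload": {
  "moves": [0,0,0.06,0,0,0,0,0,0.03,0,0,0,0,0,0.018,0,0,0,0,0,0,0,0,0,0,0,0,0,0,0]
}}

```text
clock: 29.02
tool_pos: [0.4896, -0.1311, 0.02]
eef_rot: [-0.007, 1.0, -0.0, 0.0]
contact_force: [0.1, -0.0, -0.3]
width: 0.249
grip_force: 0.0
```

Emit:
{"api": "arm_command", "payload": {
  "moves": [-0.03,0,0,0,0,0,-0.03,0,0,0,0,0,-0.03,0,0,0,0,0,-0.015,0,0,0,0,0,0,0,0,0,0,0]
}}

```text
clock: 29.43
tool_pos: [0.5227, -0.1306, 0.0206]
eef_rot: [-0.008, 1.0, -0.0, 0.002]
contact_force: [0.3, -0.2, 0.5]
width: 0.255
grip_force: 0.0
```

Run:
```python
from w import *
S=robot.get_image("scene")
plan([.56,-.131,.018],pose(90.7,0))
fit([S],[.563,-.131])
```

```text
t29.48 [ 0.5214 -0.1306  0.0203] j [ 0.1795  0.9205 -0.0333  1.9663  0.1048  0.2549  1.6438] F [-0.2007 -0.1926 -0.8752] w 0.249 g 0.0
 x,y,z rows [[-1.0, -0.015, -0.001], [-0.015, 1.0, -0.0], [0.001, -0.0, -1.0]]
shift [-0.1288 -0.0033  0.0078] turn [-0.0001  0.0005  0.0009] shift after turn [-0.1288 -0.0029  0.0076]
fit x,y,yaw [ 0.5616 -0.1328  1.9884] err px 19.1328125 [np.float32(354.0)]
```

Emit:
{"api": "arm_command", "payload": {
  "moves": [-0.008,0,0,0,0,0,-0.008,0,0,0,0,0,-0.01,0,0,0,0,0,-0.01,0,0,0,0,0,-0.01,0,0,0,0,0]
}}

```text
clock: 29.95
tool_pos: [0.5319, -0.1305, 0.0192]
eef_rot: [-0.007, 1.0, 0.0, -0.003]
contact_force: [-5.7, -0.4, 4.9]
width: 0.249
grip_force: 2.6
```

Emit:
{"api": "arm_command", "payload": {
  "moves": [-0.01,0,0,0,0,0,-0.01,0,0,0,0,0,-0.01,0,0,0,0,0,-0.008,0,0,0,0,0,0,0,0,0,0,0]
}}

```text
clock: 30.37
tool_pos: [0.5477, -0.13, 0.0193]
eef_rot: [-0.008, 1.0, 0.0, 0.001]
contact_force: [-0.7, 0.3, -0.1]
width: 0.252
grip_force: 0.1
```

Run:
```python
from w import *
S=robot.get_image("scene")
st()
fit([S],[.578,-.131])
```

```text
t30.42 [ 0.5476 -0.13    0.0194] j [ 0.1743  0.9354 -0.0389  1.8907  0.0994  0.3146  1.643 ] F [-0.1031  0.3945  0.3607] w 0.252 g 0.0
 x,y,z rows [[-1.0, -0.015, -0.003], [-0.015, 1.0, 0.0], [0.003, 0.0, -1.0]]
fit x,y,yaw [ 0.5836 -0.131   0.8958] err px 8.65625 [np.float32(377.0)]
```

Emit:
{"api": "arm_command", "payload": {
  "moves": [-0.007,0,0,0,0,0,-0.007,0,0,0,0,0,-0.007,0,0,0,0,0,-0.004,0,0,0,0,0,-0.004,0,0,0,0,0]
}}

```text
clock: 30.88
tool_pos: [0.5537, -0.1301, 0.0193]
eef_rot: [-0.007, 1.0, 0.0, -0.001]
contact_force: [-3.3, 0.1, 1.6]
width: 0.25
grip_force: 1.8
```

Emit:
{"api": "arm_command", "payload": {
  "moves": [-0.004,0,0,0,0,0,-0.004,0,0,0,0,0]
}}

```text
clock: 31.05
tool_pos: [0.5569, -0.13, 0.0193]
eef_rot: [-0.007, 1.0, 0.0, -0.0]
contact_force: [-3.3, -0.8, 1.9]
width: 0.251
grip_force: 1.6
```

Emit:
{"api": "arm_command", "payload": {
  "moves": [-0.004,0,0,0,0,0,-0.004,0,0,0,0,0]
}}

```text
clock: 31.22
tool_pos: [0.5595, -0.1299, 0.0193]
eef_rot: [-0.008, 1.0, 0.0, -0.0]
contact_force: [-3.5, -0.3, 1.5]
width: 0.247
grip_force: 1.5
```

Emit:
{"api": "arm_command", "payload": {
  "moves": [-0.003,0,0,0,0,0,0,0,0,0,0,0]
}}

```text
clock: 31.38
tool_pos: [0.5609, -0.1299, 0.0194]
eef_rot: [-0.008, 1.0, 0.0, 0.0]
contact_force: [-2.3, -0.6, 0.8]
width: 0.25
grip_force: 1.0
```

Run:
```python
from w import *
S=robot.get_image("scene");T=robot.get_image("top")
st()
fit([S],[.596,-.131])
```

```text
t31.48 [ 0.5608 -0.1299  0.0194] j [ 0.1714  0.9435 -0.0411  1.8493  0.0964  0.3498  1.6427] F [-1.3574 -0.4147 -0.0533] w 0.253 g 0.7
 x,y,z rows [[-1.0, -0.015, -0.001], [-0.015, 1.0, 0.0], [0.001, 0.0, -1.0]]
fit x,y,yaw [ 0.5932 -0.1305 -1.0918] err px 45.609375 [np.float32(337.0)]
```

Emit:
{"api": "arm_command", "payload": {
  "moves": [-0.003,0,0,0,0,0,-0.003,0,0,0,0,0]
}}

```text
clock: 31.7
tool_pos: [0.5615, -0.1299, 0.0193]
eef_rot: [-0.008, 1.0, 0.0, -0.001]
contact_force: [-3.8, 1.3, 1.3]
width: 0.246
grip_force: 1.6
```

Emit:
{"api": "arm_command", "payload": {
  "moves": [-0.003,0,0,0,0,0,0,0,0,0,0,0]
}}

```text
clock: 31.87
tool_pos: [0.5631, -0.1299, 0.0194]
eef_rot: [-0.008, 1.0, 0.0, -0.0]
contact_force: [-2.1, 0.4, -0.2]
width: 0.248
grip_force: 1.0
```

Emit:
{"api": "arm_command", "payload": {
  "moves": [-0.003,0,0,0,0,0,0,0,0,0,0,0]
}}

```text
clock: 32.03
tool_pos: [0.5641, -0.1299, 0.0194]
eef_rot: [-0.008, 1.0, 0.0, 0.0]
contact_force: [-2.1, -0.5, 0.4]
width: 0.251
grip_force: 1.1
```

Emit:
{"api": "arm_command", "payload": {
  "moves": [-0.003,0,0,0,0,0,0,0,0,0,0,0]
}}

```text
clock: 32.2
tool_pos: [0.5642, -0.1299, 0.0194]
eef_rot: [-0.007, 1.0, 0.0, -0.001]
contact_force: [-5.0, 0.7, 2.0]
width: 0.252
grip_force: 1.9
```

Emit:
{"api": "arm_command", "payload": {
  "moves": [-0.003,0,0,0,0,0,0,0,0,0,0,0]
}}

```text
clock: 32.37
tool_pos: [0.5642, -0.1299, 0.0193]
eef_rot: [-0.007, 1.0, 0.0, -0.002]
contact_force: [-5.9, 0.2, 3.7]
width: 0.25
grip_force: 2.7
```

Emit:
{"api": "arm_command", "payload": {
  "moves": [-0.003,0,0,0,0,0,0,0,0,0,0,0]
}}

```text
clock: 32.53
tool_pos: [0.5642, -0.1299, 0.0193]
eef_rot: [-0.007, 1.0, 0.0, -0.002]
contact_force: [-6.8, -0.3, 5.2]
width: 0.253
grip_force: 3.4
```

Emit:
{"api": "arm_command", "payload": {
  "moves": [-0.003,0,0,0,0,0,0,0,0,0,0,0]
}}

```text
clock: 32.7
tool_pos: [0.5642, -0.1298, 0.0193]
eef_rot: [-0.007, 1.0, 0.0, -0.003]
contact_force: [-8.5, 0.7, 7.0]
width: 0.247
grip_force: 4.2
```

Run:
```python
from w import *
S=robot.get_image("scene");T=robot.get_image("top")
st()
fit([S],[.6,-.131])
```

```text
t32.80 [ 0.5643 -0.1299  0.0193] j [ 0.1702  0.9473 -0.0415  1.8317  0.0949  0.371   1.6426] F [-9.4551  0.6853  6.9789] w 0.251 g 4.2
 x,y,z rows [[-1.0, -0.015, 0.006], [-0.015, 1.0, 0.0], [-0.006, 0.0, -1.0]]
fit x,y,yaw [ 0.5981 -0.1308  0.4143] err px 43.1328125 [np.float32(346.0)]
```

The weight no longer moves while the force rises to 9 N, so it is seated on the rail. I back off and rise.

Emit:
{"api": "arm_command", "payload": {
  "moves": [0.01,0,0,0,0,0,0.03,0,0,0,0,0,0.06,0,0,0,0,0,0.06,0,0,0,0,0,0.04,0,0,0,0,0]
}}

```text
clock: 33.27
tool_pos: [0.5078, -0.1308, 0.0196]
eef_rot: [-0.008, 1.0, -0.0, 0.001]
contact_force: [0.4, 0.5, -0.9]
width: 0.247
grip_force: 0.0
```

Emit:
{"api": "arm_command", "payload": {
  "moves": [0,0,-0.08,0,0,0,0,0,-0.12,0,0,0,0,0,-0.12,0,0,0,0,0,-0.12,0,0,0,0,0,-0.12,0,0,0]
}}

```text
clock: 33.68
tool_pos: [0.5094, -0.1307, 0.1897]
eef_rot: [-0.008, 1.0, -0.0, 0.002]
contact_force: [0.0, -0.6, -0.5]
width: 0.249
grip_force: 0.0
```

Emit:
{"api": "arm_command", "payload": {
  "moves": [0.06,0,0,0,0,0,0.06,0,0,0,0,0,0,0,0,0,0,0,0,0,0,0,0,0]
}}

```text
clock: 34.02
tool_pos: [0.4726, -0.1315, 0.1881]
eef_rot: [-0.007, 1.0, -0.0, 0.002]
contact_force: [-0.1, 0.2, 0.3]
width: 0.251
grip_force: 0.0
```

Run:
```python
from w import *
S=robot.get_image("scene");T=robot.get_image("top")
st()
fit([S,T],[.598,-.131]); fit([S],[.598,-.131]); fit([T],[.598,-.131])
a=cv2.resize(T["frame"][140:270,240:400],(492,400),interpolation=2)
b=cv2.resize(S["frame"][190:260,230:340],(308,196),interpolation=2)
c=np.vstack([b,cv2.resize(S["frame"][120:260,180:400],(308,204))])
cv2.imwrite("pics/end.png",np.hstack([a,c])[:,:,::-1])
```

```text
t34.12 [ 0.4735 -0.1312  0.1876] j [ 0.2259  0.584  -0.0769  2.0144  0.0811  0.5431  1.6787] F [-0.5828 -0.1547  0.3522] w 0.249 g 0.0
 x,y,z rows [[-1.0, -0.015, -0.003], [-0.015, 1.0, -0.0], [0.003, 0.0, -1.0]]
fit x,y,yaw [ 0.6002 -0.1306  0.7149] err px 209.02734375 [np.float32(343.0), np.float32(135.0)]
fit x,y,yaw [ 0.5987 -0.1316  1.0611] err px 47.15625 [np.float32(343.0)]
fit x,y,yaw [ 0.6003 -0.1287 -0.7295] err px 151.72265625 [np.float32(135.0)]
```

View pics/end.png

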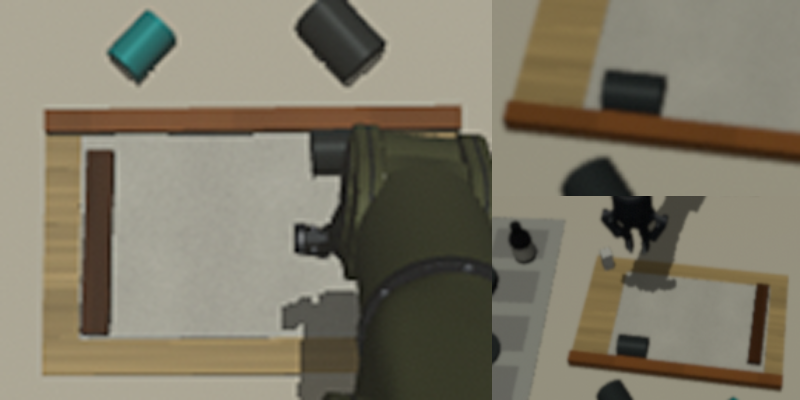

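The weight lies flat, round back up, snug along the rail near the right end of the sheet: scene crop (633,92), top crop (330,150). The bar, seal, bottle and both look-alikes are where they were, and the gripper is clear. I hand in.

```bash
python3 -c "
from plant import robot
print(robot.job_done())"
```

```text
the job is handed in; nothing more can be done
None
```

The weight was turned over and lies flat side down on the sheet's free right corner, pushed gently snug along the rail; the other things look unmoved, and the job is handed in at about 34 s.

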